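# Seat a stepped blank in a milling fixture and hold it for clamping

## Robot

A 7-joint arm with a two-finger parallel gripper is mounted at the origin on the work surface. World frame = base frame: x ahead of the robot, y to its left, z up, the work surface at z = 0. Lengths are in m, angles in rad, forces in N, time in s.
With the tool pointing down it reaches from about 0.4 to 0.9 m from the base axis. Payload 5.6 kg.
Tool frame: the origin (TCP) lies midway between the tips of the shut fingers; the grasp point (between the pads) lies 19 mm behind it; x points along the fingers, y is the direction in which the jaws open and shut, and the axes are right-handed (so a half turn about x gives the same grasp; the last joint's range is limited). The gripper opens to 92 mm and grips with 3 to 60 N. Pads are 20 mm wide; open, the fingers measure 128 mm over their backs; the gripper's body (75 mm by 189 mm) begins 69 mm behind the grasp point.
Start: joints at [1.122, 0.468, -0.012, 1.603, 0.006, 1.071, -0.056], TCP at [0.257, -0.597, 0.215] pointing down, gripper open.
Joint ranges: [-2.53, 2.53], [-0.31, 2.02], [-1.57, 1.55], [0.28, 2.44], [-1.29, 4.43], [0.15, 1.84], [-2.92, 2.92]. Speed limits (rad/s): [2.57, 2.57, 3.14, 3.14, 3.14, 3.14, 3.14].

## Interface

Orientations are given as a rotation vector (axis times angle).
In Python, from plant import move_to, move_straight, movej, open_jaws, close_gripper, hold, ik, state, get_image, MotionError, finish_job gives the robot as it stands. Calls block until the motion is done:
- move_to(position, orientation): joint-space move of the TCP to a pose.
- move_straight(position, orientation=None, vel=0.15, force_limit=None): straight line of the TCP; orientation=None keeps the orientation; vel is the mean speed in m/s. With force_limit (N) it stops when the force on the tool has changed by that much, and returns True; else False.
- movej(angles): joint-space move.
- open_jaws() and close_gripper(squeeze=None): open the fingers fully, or close them until they stop; squeeze is the grip in N (None keeps the last).
- hold(seconds).
- ik(position, orientation): joint angles nearest the present ones, or None.
- state(): the state.
- get_image(name): name is "scene" or "top" or "wrist"; returns a dict with "img" (400x640x3 uint8, red, green, blue), "depth" (400x640 float32, m along the optical axis (not along the pixel's ray), 0 where there is no reading), "K" (3x3 intrinsics, pixels), "cam_to_world" (4x4, takes a point from camera to world coordinates); the wrist camera has in their place "mount" (4x4, takes a point from camera to tool coordinates, whose origin is the TCP and whose axes are the tool frame's). Camera axes: x right, y down, z forward; pixel columns grow to the right and rows downward; lengths in m; the calibration is good to about 2 mm. A picture is of the moment at which its call begins: read the wrist's pose just before it.
A pose or a line that the arm cannot do raises MotionError and nothing moves.
- finish_job(): hands the job in, once; it reports no verdict.
The state is a dict: "clock": time; "joints": joint angles; "qvel": joint speeds; "tau": joint torques, N m; "position": TCP position; "tcp_rot": TCP orientation; "contact_force": force on the tool from outside, world axes, zero at the start; "ft_torque": the same for the moment, N m; "finger_gap": finger opening in m.
Only numpy, scipy, OpenCV 4.12 (cv2) and the standard library are available. Lean on these libraries where they do the work, as an engineer would, in place of code of your own. Each camera call takes 0.05 s, during which the arm holds its last target.

## Task

Load the stepped aluminium blank into the fixture on the bench: lay it flat on the tooling plate, with its long side along the fence and its tall square end butted against the stop block, so that its low step points towards the loosened strap clamp. Then press it firmly down onto the plate, against the fence and against the stop all at once with one steady diagonal push (a good hand's push, roughly 10 N each way), and finish still holding it like that, as if a workmate were about to tighten the clamp. Leave the other things on the bench where they are.

Things in the scene. Friction and masses are not known exactly. Their poses are not given: they have to be found in the camera images.
- blank: the workpiece: a plain aluminium bar 105 mm long (its x), 40 mm wide (its y), lying flat and free on the bench. From its square end (-x) the first 75 mm are 40 mm high; the last 30 mm (+x end) are a step only 20 mm high. Origin: centre of the underside of the 105 x 40 mm footprint; z up. About 0.4 kg (varies), centre of mass 6 mm from the origin towards the tall end; it is best gripped across the 40 mm width about 10 mm from the origin towards the tall end (-x)
- blank_heel (a point): on the blank: middle of the lower edge of the tall square end face (the end that goes against the stop), 52.5 mm from the blank's origin along its -x
- blank_step (a point): on the blank: middle of the lower edge of the low stepped end face, 52.5 mm from the blank's origin along its +x
- plate: the tooling plate, fixed flat on the bench: steel, 180 mm (its x) by 290 mm (its y), 20 mm thick, with a grid of tapped holes. Origin: centre of its underside; the blank rests on its top, 20 mm above the origin. Plate, fence and stop are ground and oiled: aluminium slides on them with a friction coefficient of about 0.2
- fence: the fence, bolted on the plate along the side farther from the robot: low dark steel bar 25 mm (its x) by 270 mm (its y) by 12 mm high, screws sunk flush. Origin: centre of its underside (on the plate's top); axes parallel to the plate's. The blank goes against the face on the -x side, 12.5 mm from the origin, so the blank's origin ends 32.5 mm from the fence's origin along the fence's -x. Fingers clear it when they are more than 12 mm above the plate
- stop: the stop block, bolted on the plate against the fence near one end of it (left or right end, it varies): dark steel, 39 mm (its x) by 25 mm (its y) by 26 mm high, with a 5 mm high screw head on top. Origin: centre of its underside; axes parallel to the plate's. The blank's tall end goes against the face that looks along the fence towards the clamp, 12.5 mm from the origin in y
- clamp: the strap clamp, fixed near the other end of the fence from the stop, loosened and swung aside: a dark strap 100 mm (its x) by 30 mm (its y), 26 to 40 mm above the plate, crossing over the fence, on an upright stud 62 mm high with a nut. Origin: foot of the stud, on the plate's top. It stays as it is
- offcut: bystander: plain aluminium block 65 x 40 x 40 mm without a step, loose on the bench. Origin: centre of its underside
- roundbar: bystander: aluminium round bar end, 36 mm diameter, 60 mm high, standing loose on the bench. Origin: centre of its underside
- square: bystander: engineer's square lying flat, stock 75 mm long (its x), 18 mm high, blade reaching 110 mm to its +y. Origin: centre of the underside of the stock
- mallet: bystander: hammer about 240 mm long, lying on the bench along its x
There are look-alikes about, which are no part of the job. Leave any green look-alike of the blank alone.

How it is judged:
By the outcome, as a careful person would: the job done as asked, in the order asked, and still so for the second after the job is handed in, while the arm keeps its last pose, push and grip.
It also fails if it takes over 67 s, if anything falls off the work surface, if the arm or the gripper's body presses on something with over 40 N, if the wrist force passes 120 N, or if a joint passes its speed limit or range.

## Working session

There is one attempt and no reset: what is moved stays moved. The work goes in short steps, each a Python script; the robot and the scene stay as the last script left them, time stands still between calls to the robot, and variables do not carry over. Pictures are saved under pics/ and viewed, and the job is handed in when it is done.

```bash
ls; mkdir -p pics; python3 - <<'E'
from plant import *
import cv2,numpy as np
for n in ["scene","top","wrist"]:
    s=state(); d=get_image(n); cv2.imwrite(f"pics/{n}0.png",d["img"][:,:,::-1]); np.savez(f"{n}0.npz",**d)
    print(n,d["K"].tolist(),d.get("cam_to_world",d.get("mount")).round(4).tolist())
print(s)
E
```

```text
pics
scene [[477.9023968504112, 0.0, 317.2810169317072], [0.0, 477.9023968504112, 192.60970486676473], [0.0, 0.0, 1.0]] [[0.3883, 0.7738, -0.5004, 1.1933], [0.9215, -0.3329, 0.2002, -0.2802], [-0.0117, -0.5389, -0.8423, 1.1593], [0.0, 0.0, 0.0, 1.0]]
top [[432.3685279156107, 0.0, 328.83067079136276], [0.0, 432.3685279156107, 204.0582121096666], [0.0, 0.0, 1.0]] [[0.0196, -0.9995, 0.0233, 0.5264], [-0.9998, -0.0194, 0.0077, -0.0344], [-0.0072, -0.0235, -0.9997, 0.9673], [0.0, 0.0, 0.0, 1.0]]
wrist [[281.1161830267081, 0.0, 325.6359606248729], [0.0, 281.1161830267081, 196.94148302713194], [0.0, 0.0, 1.0]] [[0.0002, -0.2365, 0.9716, -0.1702], [1.0, 0.0, -0.0002, 0.0003], [0.0, 0.9716, 0.2365, -0.0649], [0.0, 0.0, 0.0, 1.0]]
{'clock': 0.1, 'joints': array([ 1.12198851,  0.46827895, -0.01160213,  1.60348638,  0.00598439,
        1.07142841, -0.0562754 ]), 'qvel': array([-0.00026968, -0.0029147 , -0.00014747, -0.00212025,  0.00097375,
        0.00110375, -0.00024711]), 'tau': array([ 1.53864272e-03, -5.21653819e+01, -1.23252918e-02, -2.44367623e+01,
       -5.68029913e-02,  1.40798363e-02,  6.04931665e-05]), 'position': array([ 0.25633507, -0.59676457,  0.2137609 ]), 'tcp_rot': array([ 1.99841135,  0.41272158, -1.99925533]), 'contact_force': array([ 0.3346132 , -0.15627749,  0.36734728]), 'ft_torque': array([ 0.0311159 ,  0.02251116, -0.04911438]), 'finger_gap': 0.09186581262124457}
```

View pics/top0.png

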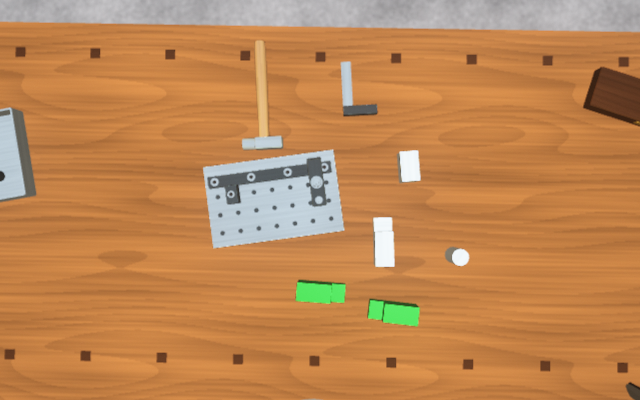

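View pics/scene0.png

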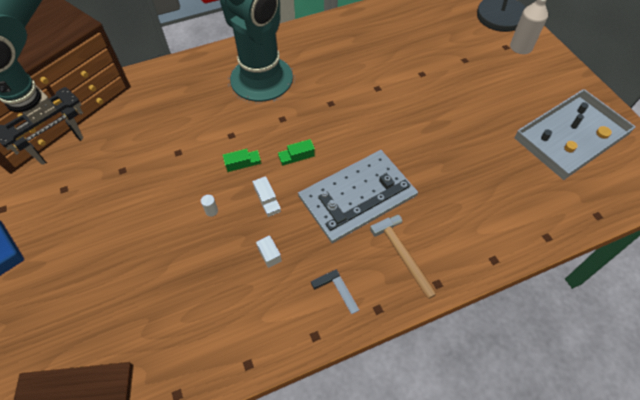

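The top view shows two plain silver pieces: one at (384,242) with a lower step at its upper end, and one at (410,166), short with no step. Two green look-alikes are at (320,292) and (394,313). The stepped silver one at (384,242) fits the blank. The stop is at the left end (232,192) and the clamp at the right (317,182). Next I'll check an enlarged crop and measure.

```bash
cat > h.py <<'E'
import numpy as np,cv2
def ray(d,uv,z):
    K=d["K"];T=d["cam_to_world"]
    uv=np.atleast_2d(np.asarray(uv,float))
    r=np.c_[(uv[:,0]-K[0,2])/K[0,0],(uv[:,1]-K[1,2])/K[1,1],np.ones(len(uv))]@T[:3,:3].T
    o=T[:3,3]; return o+r*((z-o[2])/r[:,2])[:,None]
def cloud(d):
    K=d["K"];T=d["cam_to_world"];v,u=np.mgrid[:400,:640];Z=d["depth"]
    P=np.stack([(u-K[0,2])/K[0,0]*Z,(v-K[1,2])/K[1,1]*Z,Z],-1)
    return P@T[:3,:3].T+T[:3,3]
E
python3 - <<'E'
from h import *
d=dict(np.load("top0.npz")); P=cloud(d); im=d["img"]
z=P[...,2]; print("table z", np.median(z[300:360,100:250]))
for (u,v) in [(384,225),(384,250),(410,166),(300,210),(250,178),(232,188),(317,200)]: print(u,v,P[v,u].round(4),im[v,u])
hsv=cv2.cvtColor(im,cv2.COLOR_RGB2HSV)
m=((hsv[...,1]<60)&(hsv[...,2]>100)).astype(np.uint8)
for c in cv2.findContours(m,0,2)[0]:
    if cv2.contourArea(c)>150: print(cv2.minAreaRect(c))
a=cv2.resize(im[205:275,355:415],None,fx=6,fy=6,interpolation=2); b=cv2.resize(im[140:257,195:352],None,fx=3.6,fy=3.6,interpolation=2)
cv2.imwrite("pics/c1.png",a[:,:,::-1]); cv2.imwrite("pics/c2.png",b[:,:,::-1])
E
```

```text
table z 0.000581357353770684
384 225 [ 0.505  -0.1485  0.0208] [241 246 249]
384 250 [ 0.4522 -0.1469  0.0416] [244 249 251]
410 166 [ 0.633  -0.1997  0.0407] [243 248 250]
300 210 [0.5342 0.0358 0.0208] [193 209 218]
250 178 [0.6014 0.1448 0.0328] [136 146 151]
232 188 [0.5782 0.1803 0.0457] [88 94 97]
317 200 [ 0.5551 -0.003   0.0765] [194 209 218]
((457.0, 256.5), (17.0, 22.0), 90.0)
((383.4815673828125, 241.5199432373047), (49.65559387207031, 19.75462532043457), 87.79740142822266)
((408.7241516113281, 165.68966674804688), (30.892921447753906, 20.927461624145508), 85.2363510131836)
((272.97418212890625, 198.40892028808594), (82.27916717529297, 132.52516174316406), 82.303955078125)
((261.97265625, 142.28952026367188), (12.33703327178955, 40.201045989990234), 87.79740142822266)
((16.0, 153.5), (32.0, 93.0), 0.0)
((346.2942199707031, 83.58978271484375), (44.937801361083984, 9.986178398132324), 86.98721313476562)
((319.5, 15.5), (31.0, 639.0), 90.0)
```

View pics/c1.png

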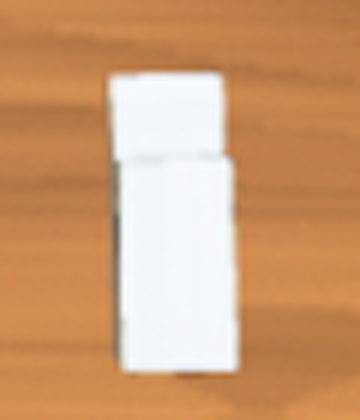

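View pics/c2.png

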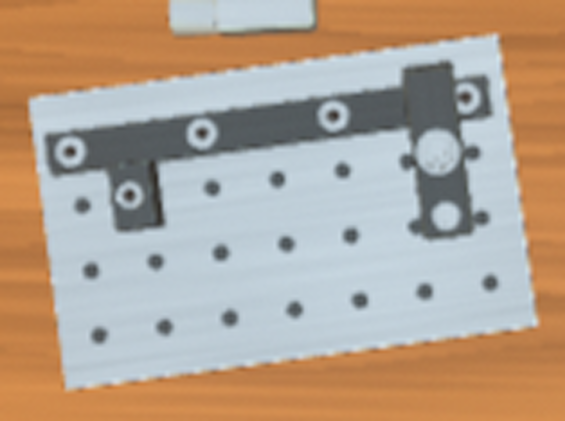

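The crop confirms it: the full-height block is below and the lower step is at the top (step edge at crop (172,158)), with no other silver stepped part. Now the poses.

```bash
python3 - <<'E'
from h import *
d=dict(np.load("top0.npz")); P=cloud(d); im=d["img"]; z=P[...,2]
def rect(m,name,zz=None):
    m=m.astype(np.uint8); n,l,s,c=cv2.connectedComponentsWithStats(m); i=1+np.argmax(s[1:,4]); 
    cs=max(cv2.findContours((l==i).astype(np.uint8),0,1)[0],key=cv2.contourArea)[:,0]
    q=ray(d,cs,zz)[:,:2]
    r=cv2.minAreaRect((q*1000).astype(np.float32)); print(name,r, np.median(z[l==i])); return r
hsv=cv2.cvtColor(im,cv2.COLOR_RGB2HSV); silver=(hsv[...,1]<60)
roi=np.zeros(z.shape,bool); roi[210:275,365:405]=1
rect(roi&(z>.035)&silver,"tall",.04); rect(roi&(z>.012)&(z<.03)&silver,"step",.02); 
roi[:]=0; roi[145:255,195:352]=1
rect(roi&(z>.012),"plate",.02)
dark=roi&(im.max(2)<130)&(z>.012)
# fence front edge: for each column between stop & clamp, last dark row from fence
pts=[]
g=im.max(2).astype(float)
for u in range(244,305):
    col=g[160:200,u]; 
    # fence mid row
    vm=int(round(181+(u-215)*(167-181)/(325-215.)))
    v=vm
    while g[v,u]<130 or g[v+1,u]<130: v+=1
    # threshold subpixel at 130
    v0=v-1; t=(130-g[v0,u])/(g[v,u]-g[v0,u]+1e-9); pts.append((u,v0+t))
pts=np.array(pts); 
for zz in(.02,.032):
    q=ray(d,pts,zz); 
    f=cv2.fitLine((q[:,:2]*1000).astype(np.float32),cv2.DIST_HUBER,0,.01,.01).ravel(); res=((q[:,:2]*1000-f[2:])@[-f[1],f[0]])
    print("fence line",zz,f,np.degrees(np.arctan2(f[1],f[0])),res.std())
# stop right face
pts=[]
for v in range(188,202):
    u=232
    while g[v,u]<130 or g[v,u+1]<130: u+=1
    t=(130-g[v,u-1])/(g[v,u]-g[v,u-1]); pts.append((u-1+t,v))
pts=np.array(pts);print(pts.round(1).tolist())
for zz in(.02,.046): print("stop",zz,ray(d,pts,zz).mean(0), np.polyfit(*ray(d,pts,zz)[:,:2].T,1))
E
```

```text
tall ((454.2240905761719, -146.0210723876953), (72.54949951171875, 40.594139099121094), 1.1387046575546265) 0.04041738527141897
step ((506.0396728515625, -144.25181579589844), (28.414159774780273, 39.38239288330078), 1.1253238916397095) 0.02059901874206127
plate ((556.479736328125, 96.29330444335938), (182.10586547851562, 289.691162109375), 8.849291801452637) 0.021215788883103215
fence line 0.02 [ 9.9974680e-01  2.2502841e-02 -9.6955928e+03 -1.3953818e+02] 1.2894266 37.1963757161564
fence line 0.032 [ 9.9974680e-01  2.2502782e-02 -9.4862090e+03 -1.3640929e+02] 1.2894231 36.725186522857356
[[238.5, 188.0], [238.6, 189.0], [238.6, 190.0], [238.7, 191.0], [230.2, 192.0], [231.7, 193.0], [231.9, 194.0], [231.4, 195.0], [229.1, 196.0], [239.6, 197.0], [239.7, 198.0], [239.8, 199.0], [240.0, 200.0], [240.3, 201.0]]
stop 0.02 [0.56554522 0.17653502 0.02      ] [0.21418223 0.05540528]
stop 0.046 [0.56446998 0.17074635 0.046     ] [0.21418223 0.04984691]
```

```bash
python3 - <<'E'
from h import *
d=dict(np.load("top0.npz")); im=d["img"]; g=im.max(2).astype(float)
a=np.radians(8.85)
pts=[]
for u in range(246,304):
    vm=182-(u-214.4)*.1364; v=int(round(vm+3))
    prof=g[v:v+8,u]; k=np.argmax(prof>140)
    if k==0: continue
    pts.append((u,v+k-1+(140-prof[k-1])/(prof[k]-prof[k-1])))
pts=np.array(pts)
for zz in (.02,.032):
    q=ray(d,pts,zz)[:,:2]*1000
    f=cv2.fitLine(q.astype(np.float32),cv2.DIST_HUBER,0,.01,.01).ravel()
    print("fence",zz,len(q),f[2:],np.degrees(np.arctan2(-f[0],f[1]))%180,((q-f[2:])@[-f[1],f[0]]).std(), "xplate",q.mean(0)@[np.cos(a),np.sin(a)])
pts=np.array([[238.5,188],[238.6,189],[238.6,190],[238.7,191],[239.6,197],[239.7,198],[239.8,199],[240,200],[240.3,201]])
for zz in (.02,.046):
    q=ray(d,pts,zz)[:,:2]*1000
    print("stop yplate",zz,(q@[-np.sin(a),np.cos(a)]).round(1))
print("plate centre",np.array([556.5,96.3])@[np.cos(a),np.sin(a)],np.array([556.5,96.3])@[-np.sin(a),np.cos(a)])
from plant import ik,state
from scipy.spatial.transform import Rotation as R
print(R.from_rotvec(state()["tcp_rot"]).as_matrix().round(3))
E
```

```text
fence 0.02 46 [597.57733  108.417175] 8.958633 0.21402020118732787 xplate 607.210867062485
fence 0.032 46 [596.6753  106.60837] 8.958679 0.21131176098727872 xplate 606.0404277437925
stop yplate 0.02 [80.8 80.8 81.1 81.2 80.9 81.  81.1 80.9 80.5]
stop yplate 0.046 [75.4 75.4 75.7 75.8 75.5 75.6 75.7 75.5 75.2]
plate centre 564.6901679232953 9.536993801004835
[[-0.001  0.395 -0.919]
 [ 0.001 -0.919 -0.395]
 [-1.    -0.001  0.   ]]
```

```bash
cat >> h.py <<'E'
from scipy.spatial.transform import Rotation as R
def rot(deg):
    c,s=np.cos(np.radians(deg)),np.sin(np.radians(deg))
    return R.from_matrix(np.array([[0,c,s],[0,s,-c],[-1,0,0]])).as_rotvec()
YB=1.5; YP=8.93; A=np.radians(YP); EX=np.array([np.cos(A),np.sin(A),0]); EY=np.array([-np.sin(A),np.cos(A),0])
BO=np.array([.4692,-.1457,0]); GP=BO-.010*np.array([np.cos(np.radians(YB)),np.sin(np.radians(YB)),0])
TGT=.5872*EX+.0285*EY+.010*EY   # grasp point xy when seated
E
python3 - <<'E'
from plant import *; from h import *
print(GP,TGT)
for o in (90,-90):
    for p,y in ((GP+[0,0,.016],YB+o),(GP+[0,0,.12],YB+o),(TGT+[0,0,.1],YP-90+o),(TGT+[0,0,.036],YP-90+o)):
        q=ik(p,rot(y)); print(o,None if q is None else np.round(q,2))
E
```

```text
[ 0.45920343 -0.14596177  0.        ] [0.57410612 0.12918301 0.        ]
90 [ 0.68  0.58 -0.54  2.1   0.53  0.59  1.36]
90 [ 0.82  0.42 -0.7   2.05  0.38  0.8   1.5 ]
90 [ 0.2   0.61 -0.64  1.81  0.46  0.88 -0.5 ]
90 [ 0.14  0.68 -0.56  1.84  0.51  0.76 -0.54]
-90 [ 0.36  0.52 -0.15  2.12  0.15  0.51 -1.44]
-90 [ 0.42  0.33 -0.22  2.07  0.1   0.74 -1.4 ]
-90 [ 0.57  1.02 -1.33  1.79  1.05  1.25  2.23]
-90 [ 0.56  1.16 -1.34  1.82  1.21  1.26  2.15]
```

```bash
python3 - <<'E'
from plant import *; from h import *
move_to(GP+[0,0,.13],rot(YB+90))
hold(.2); s=state(); d=get_image("wrist"); cv2.imwrite("pics/w1.png",d["img"][:,:,::-1])
print(s["clock"],s["position"],s["contact_force"],R.from_rotvec(s["tcp_rot"]).as_matrix().round(3).tolist(),s["joints"].round(2))
E
```

```text
2.175 [ 0.45922038 -0.1466398   0.13002041] [-0.01161561 -0.56714309 -0.07510019] [[0.0, -0.025, 1.0], [-0.0, 1.0, 0.025], [-1.0, -0.0, 0.0]] [ 0.83  0.4  -0.71  2.04  0.36  0.82  1.51]
```

View pics/w1.png

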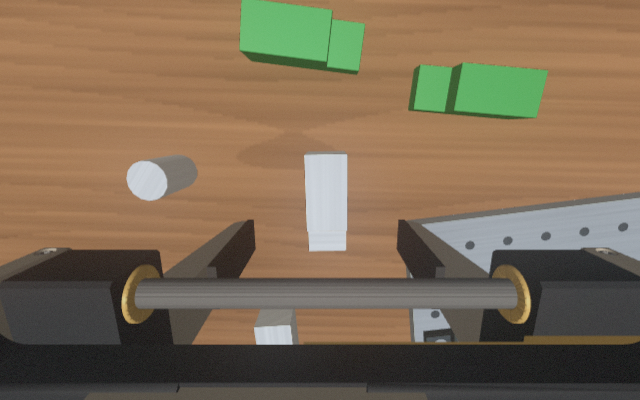

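The wrist view shows the blank centred between the fingers at (326,200). The plate edge is clear of the right finger. Grasping now.

```bash
python3 - <<'E'
from plant import *; from h import *
print(move_straight(GP+[0,0,.0165],vel=.1,force_limit=12))
s=state();print(s["position"],s["contact_force"])
close_gripper(45); hold(.3); s=state(); print(s["finger_gap"],s["position"],s["contact_force"])
move_straight(s["position"]+[0,0,.09],vel=.12); hold(.3)
s=state(); print(s["clock"],s["finger_gap"],s["position"],s["contact_force"],s["ft_torque"])
d=get_image("wrist"); cv2.imwrite("pics/w2.png",d["img"][:,:,::-1])
E
```

```text
False
[ 0.4596757  -0.14607139  0.0170086 ] [-0.41354707 -0.32050232 -0.06259068]
0.039751242072440914 [ 0.45921302 -0.14602771  0.01650044] [-0.04727703 -0.56956995  0.05855973]
5.8417 0.039402585279366645 [ 0.4589313  -0.14581707  0.10600923] [ 0.01732267  0.15013413 -4.75384923] [ 0.07158904 -0.110029    0.03309927]
```

View pics/w2.png

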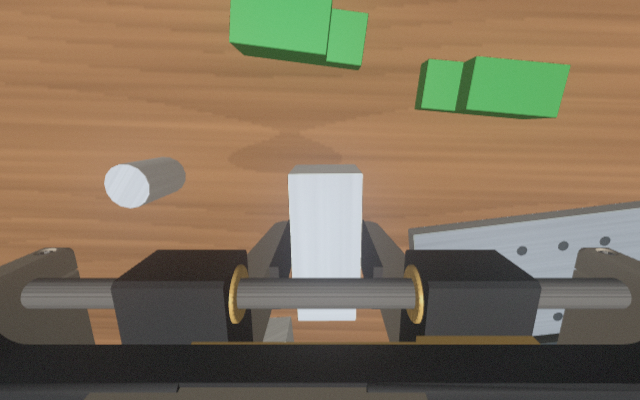

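Held: gap 39.4 mm, weight about 4.8 N, lying level. Next, carry it to a point 15 mm off both the fence and the stop, high first and then lower.

```bash
python3 - <<'E'
from plant import *; from h import *
s=state(); move_straight(s["position"]+[0,0,.06],vel=.15)
W=TGT-.015*EX-.015*EY
move_to(W+[0,0,.16],rot(YP))
move_straight(W+[0,0,.048],vel=.1,force_limit=10); hold(.3)
s=state(); print(s["clock"],s["finger_gap"],s["position"],W,s["contact_force"],s["joints"].round(2))
for n in ("wrist","top"):
    d=get_image(n); cv2.imwrite(f"pics/{n}3.png",d["img"][:,:,::-1]); np.savez(n+"3.npz",**d)
E
```

```text
9.65 0.03972407327057426 [0.56184527 0.11205346 0.04836649] [0.56161636 0.11203642 0.        ] [-0.02591793  0.92179908 -5.45458149] [ 0.06  0.61 -0.41  1.88  0.35  0.72 -0.39]
```

View pics/wrist3.png

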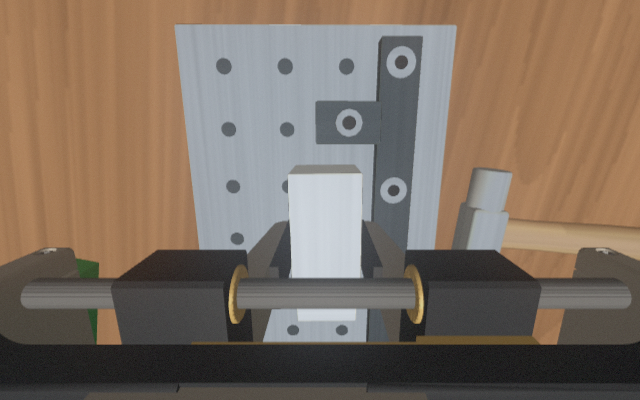

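View pics/top3.png

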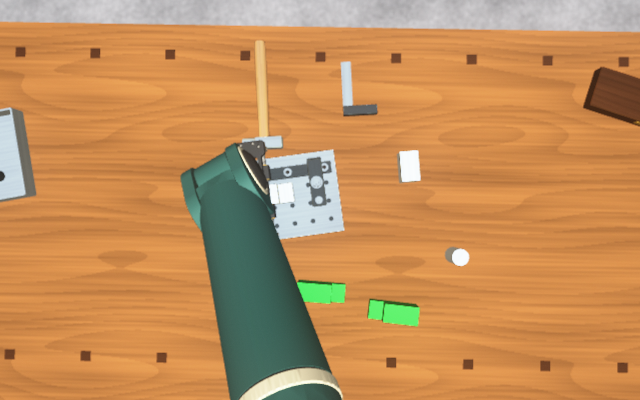

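The picture shows the tall end facing the stop at (348,122), with the fence to its right and a clear gap to both. Next I'll touch down, then find the fence and the stop by force.

```bash
cat >> h.py <<'E'
def rep(t,s): 
    p=s["position"]; F=s["contact_force"]; print(t,"t%.1f"%s["clock"],"x' %.2f y' %.2f z %.2f"%(p@EX*1e3,p@EY*1e3,p[2]*1e3),"F' %.1f %.1f %.1f"%(F@EX,F@EY,F[2]),"T",s["ft_torque"].round(2),"gap %.4f"%s["finger_gap"])
E
python3 - <<'E'
from plant import *; from h import *
rep("start",state())
s=state()
r=move_straight(s["position"]-[0,0,.016],vel=.03,force_limit=6); hold(.2); s=state(); rep(f"down {r}",s)
r=move_straight(s["position"]+[0,0,.001],vel=.02); hold(.2); s=state(); rep("up",s)
r=move_straight(s["position"]+.022*EX,vel=.03,force_limit=5); hold(.2); s=state(); rep(f"fence {r}",s)
r=move_straight(s["position"]-.001*EX,vel=.03); hold(.1); s=state(); rep(f"back",s)
r=move_straight(s["position"]+.022*EY,vel=.03,force_limit=5); hold(.2); s=state(); rep(f"stop {r}",s)
E
```

```text
start t9.8 x' 572.29 y' 23.49 z 48.18 F' 0.4 0.2 -4.3 T [-0.03 -0.08  0.  ] gap 0.0396
down True t10.4 x' 572.35 y' 23.46 z 36.37 F' 0.6 -0.4 5.8 T [-0.03 -0.03  0.03] gap 0.0399
up t10.8 x' 571.85 y' 23.40 z 36.84 F' -0.1 0.2 -5.6 T [-0.02 -0.09  0.06] gap 0.0395
fence True t11.6 x' 585.08 y' 23.36 z 36.42 F' -0.5 0.8 5.8 T [ 0.06 -0.31 -0.07] gap 0.0399
back t11.9 x' 584.29 y' 23.32 z 36.54 F' 0.4 -1.5 2.1 T [-0.03 -0.29 -0.  ] gap 0.0397
stop True t12.6 x' 584.17 y' 37.01 z 36.50 F' -0.7 0.7 5.2 T [0.4  0.04 0.06] gap 0.0396
```

Those stops may have come from the plate rather than the faces. I'll creep on in small steps, reading each force component.

```bash
cat >> h.py <<'E'
def creep(c,ax,step,lim,n,vel=.02):
    from plant import move_straight,hold,state
    for i in range(n):
        c=c+step*ax; move_straight(c,vel=vel); hold(.15)
        s=state(); rep(f"{i}",s)
        if -(s["contact_force"]@ax)>lim: break
    return c
E
python3 - <<'E'
from plant import *; from h import *
c=state()["position"].copy(); c[2]=.0368; move_straight(c,rot(YP),vel=.02); hold(.2); rep("z",state())
print("fence"); c=creep(c,EX,.0007,4,8)
print("stop"); c=creep(c,EY,.0007,4,8)
np.save("c.npy",c); print(c@EX,c@EY,c[2])
E
```

```text
z t13.1 x' 583.88 y' 37.04 z 36.42 F' 0.9 1.1 -2.8 T [ 0.1  -0.23 -0.  ] gap 0.0397
fence
0 t13.5 x' 584.47 y' 36.81 z 36.43 F' -0.4 -0.3 -4.3 T [ 0.02 -0.06  0.03] gap 0.0396
1 t13.9 x' 585.31 y' 36.84 z 36.60 F' -1.8 0.1 -4.5 T [-0.01  0.06 -0.03] gap 0.0399
2 t14.3 x' 585.49 y' 36.90 z 36.56 F' -3.1 -0.3 -4.4 T [-0.24  0.83 -0.24] gap 0.0395
3 t14.7 x' 585.60 y' 36.92 z 36.49 F' -5.2 0.2 -2.8 T [-0.27  1.28 -0.29] gap 0.0396
stop
0 t15.1 x' 585.60 y' 37.00 z 36.47 F' -6.5 -1.0 -2.7 T [-0.48  1.21 -0.38] gap 0.0398
1 t15.5 x' 585.63 y' 37.20 z 36.47 F' -5.9 -3.0 -2.1 T [-0.65  1.19 -0.38] gap 0.0396
2 t15.9 x' 585.64 y' 37.23 z 36.50 F' -5.7 -3.8 -1.6 T [-0.86  1.16 -0.33] gap 0.0398
3 t16.3 x' 585.63 y' 37.24 z 36.48 F' -5.8 -4.0 -1.3 T [-1.13  1.17 -0.28] gap 0.0395
0.5869672242966546 0.03981428950379482 0.0368
```

Fence contact is at x'≈585.5 and stop contact at y'≈37.2, each within 2 mm of the camera estimate. I'll ease off sideways, seat it flat with a little down force, then make one steady diagonal push.

```bash
python3 - <<'E'
from plant import *; from h import *
Z=np.array([0,0,1.])
c=.5850*EX+.0368*EY+.0368*Z; move_straight(c,rot(YP),vel=.02); hold(.2); rep("off",state())
print("down"); c=creep(c,-Z,.0005,-99,1)
for i in range(6):
    if state()["contact_force"][2]>1: break
    c=creep(c,-Z,.0005,99,1)
np.save("c.npy",c); print(c@EX,c@EY,c[2])
for n in ("wrist","scene"):
    d=get_image(n); cv2.imwrite(f"pics/{n}4.png",d["img"][:,:,::-1])
    if n=="scene": cv2.imwrite("pics/scene4c.png",cv2.resize(d["img"][130:260,270:440],None,fx=4,fy=4,interpolation=2)[:,:,::-1])
E
```

```text
off t16.8 x' 585.31 y' 36.99 z 36.92 F' -1.7 -0.1 -4.4 T [-0.26  0.23 -0.16] gap 0.0396
down
0 t17.2 x' 585.28 y' 37.07 z 36.45 F' -1.3 -0.2 -2.6 T [-0.02  0.22 -0.07] gap 0.0395
0 t17.6 x' 585.32 y' 37.04 z 36.40 F' -2.9 -0.0 4.4 T [-0.11  0.89 -0.08] gap 0.0394
0.585 0.03680000000000002 0.0358
```

View pics/wrist4.png

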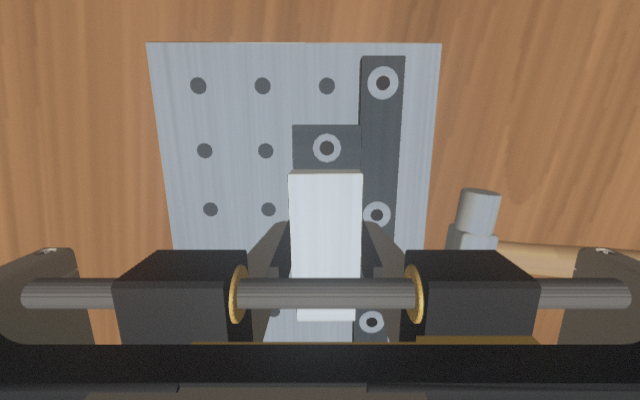

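View pics/scene4c.png

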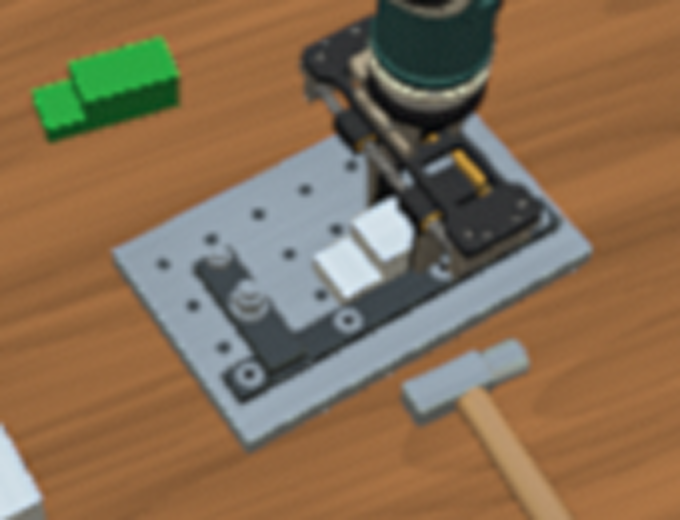

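Wrist view: the blank's tall end meets the stop at (325,170) and its side runs along the fence edge at (361,200). The scene view shows the step pointing to the clamp, lying flat. Now the diagonal push.

```bash
python3 - <<'E'
from plant import *; from h import *
c=np.load("c.npy")
k=np.array([5000.,5000.,14000.])
for i in range(12):
    F=np.mean([(lambda f:[-(f@EX),-(f@EY),f[2]])(( hold(.05),state()["contact_force"])[1]) for _ in range(4)],0)
    e=np.array([10.5,10.5,10.5])-F
    if np.abs(e).max()<1: break
    d=np.clip(e/k,-.0008,.0008); c=c+d[0]*EX+d[1]*EY-[0,0,d[2]]
    move_straight(c,vel=.02); rep(i,state())
np.save("c.npy",c); print(F,c@EX,c@EY,c[2])
E
```

```text
0 t18.2 x' 585.33 y' 37.07 z 36.35 F' -6.9 -1.8 10.7 T [-0.6   1.49 -0.12] gap 0.0397
1 t18.6 x' 585.50 y' 37.12 z 36.38 F' -9.5 -2.9 13.2 T [-0.78  1.76 -0.15] gap 0.0394
2 t19.1 x' 585.55 y' 37.19 z 36.40 F' -9.6 -5.3 13.1 T [-1.09  1.83 -0.2 ] gap 0.0399
3 t19.5 x' 585.57 y' 37.19 z 36.41 F' -8.5 -5.7 12.1 T [-1.35  1.85 -0.2 ] gap 0.0399
4 t20.0 x' 585.57 y' 37.21 z 36.40 F' -10.2 -6.7 12.2 T [-1.65  1.86 -0.13] gap 0.0396
5 t20.4 x' 585.55 y' 37.23 z 36.40 F' -9.0 -7.0 12.9 T [-1.86  1.8  -0.11] gap 0.0395
6 t20.9 x' 585.59 y' 37.24 z 36.43 F' -9.9 -8.8 12.0 T [-2.05  1.89 -0.11] gap 0.0396
7 t21.3 x' 585.60 y' 37.24 z 36.47 F' -10.5 -9.5 12.1 T [-2.07  1.87 -0.13] gap 0.0396
8 t21.8 x' 585.59 y' 37.24 z 36.45 F' -8.8 -10.3 11.0 T [-2.2   1.85 -0.13] gap 0.0397
[10.02928546  9.92186897 11.1311326 ] 0.5879455028339877 0.04239461177350185 0.036447814379356853
```

```bash
python3 - <<'E'
from plant import *; from h import *
for i in range(4): hold(.4); rep(i,state())
print(R.from_rotvec(state()["tcp_rot"]).as_matrix().round(4).tolist(), R.from_rotvec(rot(YP)).as_matrix().round(4).tolist())
for n in ("wrist","scene"):
    d=get_image(n); 
    if n=="wrist": cv2.imwrite("pics/w5.png",cv2.resize(d["img"][100:340,220:460],None,fx=2.4,fy=2.4,interpolation=2)[:,:,::-1])
    else: cv2.imwrite("pics/s5.png",cv2.resize(d["img"][170:230,330:400],None,fx=8,fy=8,interpolation=2)[:,:,::-1])
E
```

```text
0 t22.4 x' 585.62 y' 37.22 z 36.46 F' -8.6 -10.1 11.4 T [-2.13  1.73 -0.09] gap 0.0394
1 t22.8 x' 585.62 y' 37.24 z 36.46 F' -9.7 -9.4 10.8 T [-2.13  1.79 -0.15] gap 0.0395
2 t23.2 x' 585.59 y' 37.24 z 36.47 F' -10.3 -9.9 10.5 T [-2.14  1.82 -0.11] gap 0.0396
3 t23.6 x' 585.62 y' 37.23 z 36.47 F' -9.7 -9.8 10.6 T [-2.13  1.81 -0.18] gap 0.0399
[[-0.0046, 0.9884, 0.152], [-0.0075, 0.1519, -0.9884], [-1.0, -0.0057, 0.0067]] [[-0.0, 0.9879, 0.1552], [0.0, 0.1552, -0.9879], [-1.0, -0.0, -0.0]]
```

View pics/w5.png

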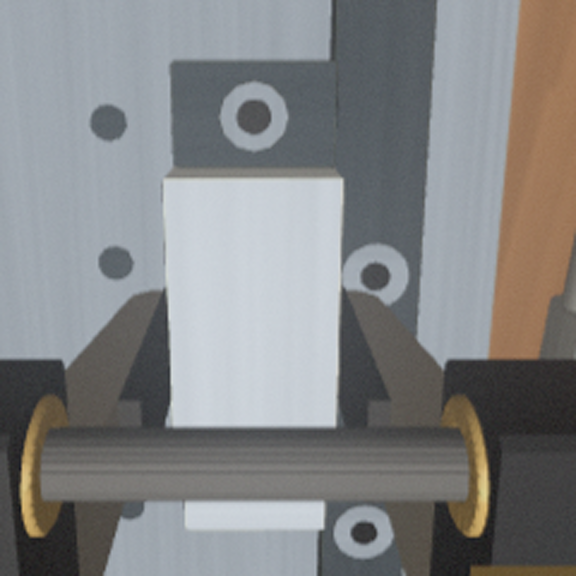

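View pics/s5.png

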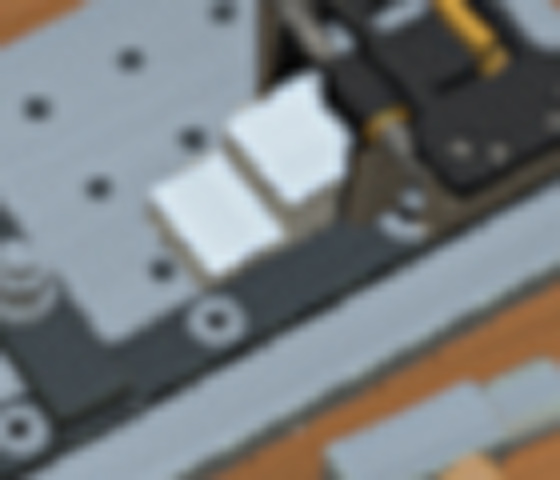

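Forces are steady near 10 N each, and the pictures show no gap. But arm compliance has tipped the tool by about 0.4°, and z rose 0.1 mm, so the blank may be heeling slightly. I'll counter-tilt the commanded orientation to keep it flat and re-trim the push.

```bash
cat > trim.py <<'E'
from plant import *; from h import *
c=np.load("c.npy"); nom=R.from_rotvec(rot(8.75)); cmd=nom
k=np.array([5000.,5000.,14000.])
def meas():
    F=[];Q=[]
    for _ in range(4):
        hold(.05); s=state(); f=s["contact_force"]; F.append([-(f@EX),-(f@EY),f[2]]); Q.append(s["tcp_rot"])
    return np.mean(F,0), R.from_rotvec(Q).mean()
for i in range(14):
    F,act=meas(); e=np.array([10.5,10.5,10.5])-F; D=(act*nom.inv()).as_rotvec()
    print(i,"tilt deg",np.degrees(D).round(2)); rep("",state())
    if np.abs(e).max()<1 and np.abs(np.degrees(D[:2])).max()<.1: break
    d=np.clip(e/k,-.0008,.0008); c=c+d[0]*EX+d[1]*EY-[0,0,d[2]]
    Dc=np.clip(D*.7,-.004,.004); Dc[2]=0
    cmd=R.from_rotvec(-Dc)*cmd
    move_straight(c,cmd.as_rotvec(),vel=.02)
np.save("c.npy",c); np.save("cmd.npy",cmd.as_rotvec()); print(F)
E
python3 trim.py
```

```text
0 tilt deg [-0.43  0.26 -0.01]
 t23.9 x' 585.59 y' 37.20 z 36.45 F' -8.9 -9.8 11.1 T [-2.11  1.78 -0.11] gap 0.0396
1 tilt deg [-0.22  0.09 -0.16]
 t24.3 x' 585.66 y' 37.29 z 36.41 F' -9.8 -10.0 10.7 T [-2.29  1.79  0.01] gap 0.0397
2 tilt deg [-0.08  0.05 -0.16]
 t24.8 x' 585.67 y' 37.33 z 36.40 F' -9.2 -9.3 11.4 T [-2.42  1.86 -0.04] gap 0.0397
3 tilt deg [-0.05  0.03 -0.17]
 t25.2 x' 585.65 y' 37.32 z 36.37 F' -9.7 -10.7 10.7 T [-2.54  1.97 -0.04] gap 0.0396
[ 9.72601542 10.40386407 10.99279709]
```

The tool is level now. Yaw still follows the command freely, so the long side may not be flush to the fence. I'll sweep the yaw slightly and look for the plateau where the fence holds it.

```bash
python3 - <<'E'
from plant import *; from h import *
c=np.load("c.npy"); cmd=R.from_rotvec(np.load("cmd.npy"))
for dy in (0,.2,.4,.6,.8,1.0,1.2,.8,.4):
    move_straight(c,(R.from_rotvec([0,0,np.radians(dy)])*cmd).as_rotvec(),vel=.02)
    L=[]
    for _ in range(4):
        hold(.05); s=state(); m=R.from_rotvec(s["tcp_rot"]).as_matrix(); f=s["contact_force"]
        L.append([np.degrees(np.arctan2(m[1,1],m[0,1])),s["ft_torque"][2],f@EX,f@EY,f[2],s["position"]@EX*1e3,s["position"]@EY*1e3])
    print(dy,np.mean(L,0).round(2))
print(s["clock"])
E
```

```text
0 [ 8.5800e+00 -5.0000e-02 -9.7000e+00 -1.0030e+01  1.1260e+01  5.8565e+02
  3.7350e+01]
0.2 [ 8.7300e+00 -2.4000e-01 -9.8200e+00 -1.0120e+01  1.1310e+01  5.8566e+02
  3.7350e+01]
0.4 [ 8.8800e+00 -4.5000e-01 -1.0090e+01 -9.8500e+00  1.1560e+01  5.8566e+02
  3.7350e+01]
0.6 [  9.03  -0.7  -10.2   -9.64  10.71 585.66  37.37]
0.8 [  9.18  -0.91  -9.87  -9.03  10.81 585.66  37.35]
1.0 [  9.33  -1.13 -10.18  -9.3   10.53 585.66  37.35]
1.2 [  9.5   -1.27 -10.4   -9.13  11.22 585.61  37.34]
0.8 [  9.2   -0.88 -10.66  -9.26  11.19 585.61  37.33]
0.4 [ 8.9000e+00 -4.0000e-01 -1.0470e+01 -9.5000e+00  1.0880e+01  5.8561e+02
  3.7340e+01]
29.2583
```

```bash
python3 - <<'E'
from plant import *; from h import *
c=np.load("c.npy"); cmd=R.from_rotvec(np.load("cmd.npy"))
for dy in (0,-.3,-.6,-.9,-.6,-.3,0,.2):
    move_straight(c,(R.from_rotvec([0,0,np.radians(dy)])*cmd).as_rotvec(),vel=.02)
    L=[]
    for _ in range(4):
        hold(.05); s=state(); m=R.from_rotvec(s["tcp_rot"]).as_matrix(); f=s["contact_force"]
        L.append([np.degrees(np.arctan2(m[1,1],m[0,1])),s["ft_torque"][2],f@EX,f@EY,f[2],s["position"]@EX*1e3,s["position"]@EY*1e3])
    print(dy,np.mean(L,0).round(2).tolist())
print(s["clock"])
E
```

```text
0 [8.58, -0.05, -9.85, -9.9, 10.8, 585.69, 37.35]
-0.3 [8.34, 0.22, -9.5, -10.42, 11.12, 585.73, 37.35]
-0.6 [8.11, 0.5, -9.36, -10.22, 10.75, 585.75, 37.36]
-0.9 [7.85, 0.7, -9.37, -10.41, 10.65, 585.7, 37.35]
-0.6 [8.09, 0.43, -9.81, -10.02, 11.27, 585.71, 37.35]
-0.3 [8.33, 0.17, -9.66, -9.98, 11.19, 585.73, 37.35]
0 [8.56, -0.13, -10.38, -9.7, 11.18, 585.74, 37.36]
0.2 [8.7, -0.38, -9.94, -9.97, 10.67, 585.75, 37.35]
32.8583
```

The twist response is linear and symmetric with the position unchanged, so the fence and stop hold the blank flush, and the torque is near zero around the current yaw. I'll set that, do a last check and hand in.

```bash
python3 - <<'E'
from plant import *; from h import *
c=np.load("c.npy"); cmd=R.from_rotvec([0,0,np.radians(-.1)])*R.from_rotvec(np.load("cmd.npy"))
c=c+.0002*EX+.0001*EY
move_straight(c,cmd.as_rotvec(),vel=.02)
for i in range(3): hold(.3); s=state(); rep(i,s)
print(R.from_rotvec(s["tcp_rot"]).as_matrix().round(4).tolist())
d=get_image("wrist"); cv2.imwrite("pics/w6.png",cv2.resize(d["img"][100:340,220:460],None,fx=2.4,fy=2.4,interpolation=2)[:,:,::-1])
E
```

```text
0 t33.4 x' 585.74 y' 37.39 z 36.37 F' -10.8 -10.8 11.0 T [-2.57  1.95  0.  ] gap 0.0399
1 t33.7 x' 585.78 y' 37.34 z 36.40 F' -10.8 -10.3 11.0 T [-2.61  1.94  0.  ] gap 0.0398
2 t34.0 x' 585.74 y' 37.35 z 36.38 F' -9.6 -10.6 11.4 T [-2.58  1.98 -0.03] gap 0.0396
[[-0.0007, 0.9891, 0.1475], [-0.001, 0.1475, -0.9891], [-1.0, -0.0009, 0.0009]]
```

View pics/w6.png

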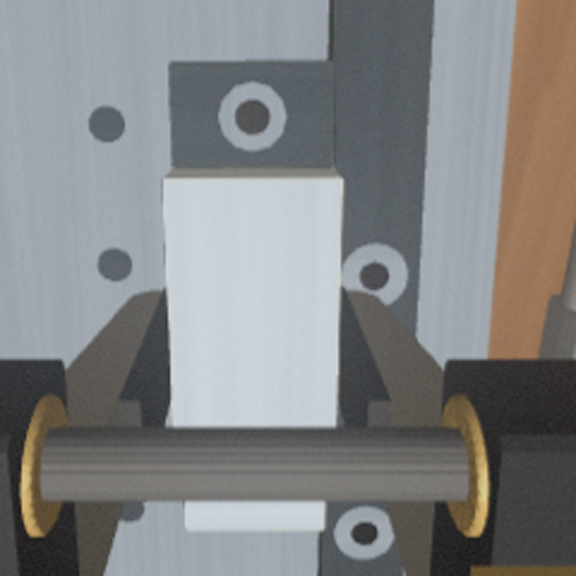

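The tall end is on the stop at (250,172), with the side along the fence edge from (340,180) to (325,530). It sits flush, and the push is steady at about 10–11 N each way.

```bash
python3 - <<'E'
from plant import *
print(finish_job())
E
```

```text
the job is handed in; nothing more can be done
None
```

The stepped blank is loaded in the fixture and I handed the job in at about 34 s of the 67 s allowed, with the arm still holding it. It lies flat on the plate with its tall end on the stop, its long side on the fence and its step towards the clamp. The hand-in reports no verdict, so these results rest on my own checks.

- **Push:** it read about 10 N towards the fence, 10.5 N towards the stop and 11 N down, and stayed steady. Plate friction could take up some of the sideways force before it reaches the fence and stop.
- **Seating:** the tool was level to within 0.1°, twisting torque was about zero, and the last wrist picture showed no gap at the fence or stop.
- **Other items:** nothing else was picked up or deliberately touched. I did not take a last overall picture to confirm they had not moved.

Some things disagreed or needed mending along the way:
- **First force stops:** the first stops meant to find the fence and stop were probably triggered by the plate instead, so I found both faces again in small steps. They were 1–2 mm from where the camera put them, within its stated accuracy.
- **Tilt:** the first full push tipped the tool by about 0.4°, so I counter-tilted it and reset the push.
- **Yaw:** the tool finished at about 8.5°, while the camera put the fixture at about 8.9°. Twisting it slightly both ways gave an even, springy response with the blank's position unchanged. I took that as the blank being flush and the tool flexing against it.

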